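Hold a can, label up, above its bay in the pantry rack

TASK

Turn the cream can that lies alone on the counter until its red label faces straight up, by rolling it along the counter; then pick it up, carry it over the basket of jars, and finish holding it still about a centimetre above the middle of the green liner in the empty bay of the can rack, lying level and lengthwise along the bay, label still up. The liner's glue is wet, so nothing may touch it, and I want to check the fit: end the program with the can still in the gripper, do not put it down. Leave the basket and the two cans in the rack where they are.

Things in the scene. Friction and masses are not known exactly. Their poses are not given: they have to be found in the camera images.
- can: Steel can in cream paper with a red label panel (yellow spot in its middle), a cylinder 54 mm in diameter, 100 mm long, about 0.2 kg, lying loose on its side; it rolls freely. Origin at its centre, 27 mm above the counter at first. x: along its axis; z: out through the middle of the label, which spans 40 degrees either side. At the start z is about 75 degrees from up, towards any side.
- liner: Green rubber strip, 110 x 34 mm, 3 mm thick, stuck flat on the floor of the rack's empty bay (any of the three bays). Origin at the centre of its underside, which lies 50 mm above the counter; x runs along the bay, z up. Fixed; its glue is wet.
- rack: Black wire can rack, fixed, 156 x 318 mm (x, y); origin at the centre of its foot, z up. Three bays along its x, centred at y = -100, 0, +100 mm; bay floor 50 mm above the counter. On the floor of each bay two round rails, 8 mm thick, 24 mm either side of its middle. A wire rim 33 mm above the floor runs round the edge (x = +-75 mm, y = +-155 mm).
- can_a: Blue can with a white label lying in one bay of the rack, 54 mm in diameter, 100 mm long, loose; origin at its centre, x along its axis. Bystander.
- can_b: Ochre can with a brown label lying in another bay of the rack, 54 mm in diameter, 100 mm long, loose; origin at its centre, x along its axis. Bystander.
- basket: Black wire basket with three closed jars standing in a row in it, one body of 1.5 kg standing loose between the can and the rack: basket 225 x 95 mm (x, y), 78 mm high, jar lids reach 130 mm above the counter. Origin at the centre of its foot, x along its length, z up. Bystander.

How it is judged:
By the outcome, as a careful person would: the job done as asked, in the order asked, and still so for the second after the job is handed in, while the arm keeps its last pose, push and grip.
It also fails if it takes over 54 s, if anything falls off the work surface, if the arm or the gripper's body presses on something with over 40 N, if the wrist force passes 120 N, or if a joint passes its speed limit or range.

ROBOT

A 6-joint arm with a two-finger parallel gripper is mounted at the origin on the work surface. World frame = base frame: x ahead of the robot, y to its left, z up, the work surface at z = 0. Lengths are in mm, angles in degrees, forces in N, time in s.
With the tool pointing down it reaches from about 300 to 850 mm from the base axis. Payload 4.2 kg.
Tool frame: the origin (TCP) lies midway between the tips of the shut fingers; the grasp point (between the pads) lies 19 mm behind it (env.grip_point_offset is the distance from the TCP to the grasp point, in mm); z points along the fingers, x is the direction in which the jaws open and shut, and the axes are right-handed (so a half turn about z gives the same grasp; the last joint's range is limited). The gripper opens to 91 mm and grips with 3 to 60 N. Pads are 32 mm wide; open, the fingers measure 118 mm over their backs; the gripper's body (76 mm by 178 mm) begins 60 mm behind the grasp point.
Start: joints at [63.369, 18.312, 89.639, -0, 72.044, -1.146], TCP at [247.414, 519.066, 213.976] pointing down, gripper open.
Joint ranges: [-177.97, 177.97], [-48.28, 115.42], [12.27, 149.76], [-77.06, 257.06], [2.81, 150.46], [-146.56, 146.56]. Speed limits (degrees/s): [147.25, 147.25, 180, 180, 180, 180].

INTERFACE

Orientations are given as [roll, pitch, yaw] about the fixed x, y, z axes, in that order (R = Rz(yaw) Ry(pitch) Rx(roll)).
In Python, from workcell import env gives the robot as it stands.
- The arm moves only by the shell command python3 -m pendant 'ROWS' [FORCE]. ROWS is JSON, a list of rows, each an object with "xyz": the shift along the tool's x, y, z in m, a list of three; "roll": the turn about the tool's z in degrees; "jaw": the closure, from 0 (fully open) to 1 (shut). A call has exactly 8 rows; each row is the pose to reach, as a shift and turn from the pose commanded when the call began, along the tool's axes at that moment; what a row does not reach only later rows make up. A row lasts 1/8 s, in which the tool goes at most 62.5 mm and 10.7 degrees, less where a joint would pass 70% of its speed; a pose out of reach is approached as far as the arm can. A call with a gripper value outside its range is refused whole. The fingers move at their own pace and stop on an object; FORCE is the grip in N (left out, the last holds). Time passes only in rows, so rows that repeat a pose let the fingers close, or fill a call up. It gives the time, the measured TCP pose, the force and the opening at its end, in the units of the state.
- env.state(): the state, without advancing time (a new reading comes with each control period).
- env.grab_frame(name): name is "scene" or "top" or "wrist"; returns (picture, depth): 400x640x3 uint8, blue, green, red; 400x640 float32, mm along the optical axis (not along the pixel's ray), 0 where there is no reading.
- env.camera_params(name): a dict with "camera_matrix" (3x3 intrinsics, pixels), "cam_to_world" (4x4, takes a point from camera to world coordinates); the wrist camera has in their place "hand_eye" (4x4, takes a point from camera to tool coordinates, whose origin is the TCP and whose axes are the tool frame's). Camera axes: x right, y up, looking along -z (the intrinsics and any distortion apply to the point x, -y, -z); pixel columns grow to the right and rows downward; lengths in mm; the calibration is good to about 2 mm. A picture is of the moment at which its call begins: read the wrist's pose just before it. camera_params takes no time and is no camera call.
- env.job_done(): hands the job in, once; it reports no verdict.
The state is a dict: "time_s": time; "qpos": joint angles; "qvel": joint speeds; "effort": joint torques, N m; "ee_pos": TCP position; "ee_rot": TCP orientation; "force": force on the tool from outside, world axes, zero at the start; "torque": the same for the moment, N m; "gripper_width": finger opening in mm.
Only numpy, scipy, OpenCV 4.12 (cv2) and the standard library are available. Lean on these libraries where they do the work, as an engineer would, in place of code of your own. Each camera call takes 0.05 s, during which the arm holds its last target. There are 200 camera calls.

## Working session

There is one attempt and no reset: what is moved stays moved. The work goes in short steps, Python scripts to look and compute and a shell command to move; the robot and the scene stay as the last step left them, time stands still between calls to the robot, and variables do not carry over. Pictures are saved under pics/ and viewed, about 8 in all and at most 12, crops included, and the job is handed in when it is done.

```bash
mkdir -p pics; ls
cat > h.py <<'E'
import numpy as np, cv2
from scipy.spatial.transform import Rotation as Ro
from workcell import env
def T_of(s):
    T=np.eye(4);T[:3,:3]=Ro.from_euler('xyz',s['ee_rot'],degrees=True).as_matrix();T[:3,3]=s['ee_pos'];return T
def grab(n):
    s=env.state();im,d=env.grab_frame(n);p=env.camera_params(n);K=np.array(p['camera_matrix'])
    C=np.array(p['cam_to_world']) if 'cam_to_world' in p else T_of(s)@np.array(p['hand_eye'])
    v,u=np.mgrid[0:400,0:640]
    uv=np.stack([u,v],-1).reshape(-1,1,2).astype(np.float64)
    dist=p.get('dist_coeffs',p.get('distortion',None))
    n2=cv2.undistortPoints(uv,K,None if dist is None else np.array(dist,float)).reshape(400,640,2)
    P=np.stack([n2[...,0]*d,-n2[...,1]*d,-d,np.ones_like(d)],-1)@C.T
    return im,d,P[...,:3],K,C
E
python3 - <<'E'
from h import *
s=env.state();print(s)
for n in ['scene','top','wrist']:
    print(n,env.camera_params(n))
    im,d,P,K,C=grab(n);cv2.imwrite(f'pics/{n}0.png',im);np.savez(f'{n}0.npz',im=im,d=d,P=P)
a=cv2.imread('pics/scene0.png');b=cv2.imread('pics/top0.png')
cv2.imwrite('pics/both0.png',cv2.resize(np.vstack([a,b]),(480,600)))
E
```

```text
pics
{'time_s': 0.0, 'qpos': array([ 6.33696329e+01,  1.83519804e+01,  8.97068100e+01, -2.59613284e-04,
        7.20429623e+01, -1.14652933e+00]), 'qvel': array([-0.12099791, -0.03915237, -0.05653754, -0.01465479,  0.01412678,
       -0.00497053]), 'effort': array([ 7.81135914e-04, -4.12463021e+01, -2.31976354e+01,  7.28213880e-02,
        4.56585386e-02, -1.35243058e-04]), 'ee_pos': array([247.17755761, 518.60251041, 213.1141376 ]), 'ee_rot': array([-1.79998211e+02,  1.01737299e-01,  6.45162441e+01]), 'force': array([-0.2579017 ,  0.01996959, -0.06542634]), 'torque': array([-0.00661699, -0.01994466, -0.00071093]), 'gripper_width': 91.13584024282018}
scene {'camera_matrix': array([[370.21015695,   0.        , 318.04937408],
       [  0.        , 370.21015695, 201.09493819],
       [  0.        ,   0.        ,   1.        ]]), 'cam_to_world': array([[-7.26198535e-01, -3.71137299e-01,  5.78699224e-01,
         1.07272303e+03],
       [ 6.87469812e-01, -3.86424469e-01,  6.14866967e-01,
         6.39602978e+02],
       [-4.57652501e-03,  8.44353738e-01,  5.35766573e-01,
         5.966010
[... 463 characters left out ...]
   [-1.05280690e-02,  1.56229862e-01,  9.87664614e-01,
         1.03515925e+03],
       [ 0.00000000e+00,  0.00000000e+00,  0.00000000e+00,
         1.00000000e+00]])}
wrist {'camera_matrix': array([[285.1990743 ,   0.        , 320.21193062],
       [  0.        , 285.1990743 , 197.82298938],
       [  0.        ,   0.        ,   1.        ]]), 'hand_eye': array([[ 9.99999849e-01, -2.79064034e-04,  4.73821526e-04,
         4.91685036e-01],
       [-1.41602746e-04, -9.63283258e-01, -2.68487141e-01,
        -7.55607282e+01],
       [ 5.31349448e-04,  2.68487034e-01, -9.63283152e-01,
        -1.70204927e+02],
       [ 0.00000000e+00,  0.00000000e+00,  0.00000000e+00,
         1.00000000e+00]])}
```

View pics/top0.png

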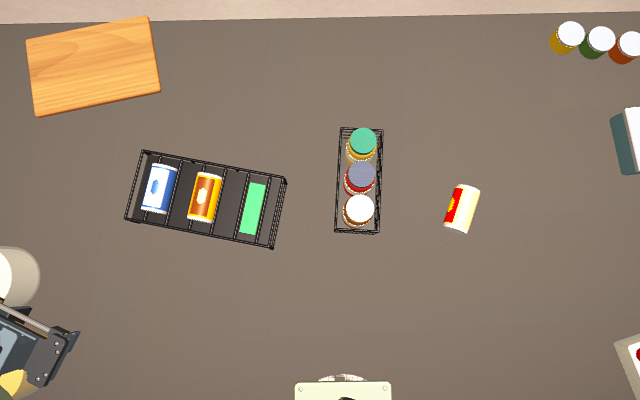

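View pics/scene0.png

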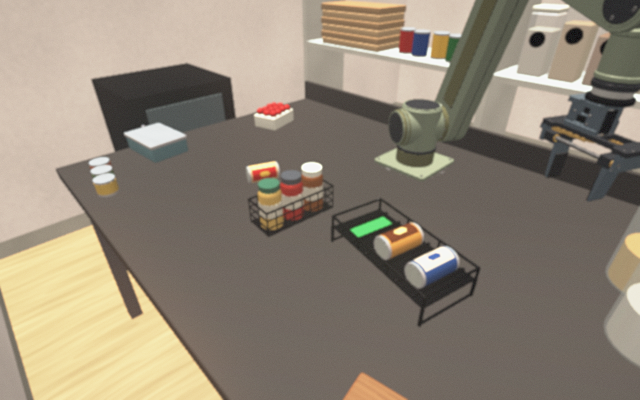

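The top view shows the can at about (461,208), its red label on the left (+y) side. The basket is at (360,180). The rack has its empty bay on the right, with the green liner at (253,208). Next I measure these.

```bash
cat >> h.py <<'E'
def can_fit(P,m):
    """points on can surface -> axis line (horizontal cylinder r=27): fit center xy, yaw, z"""
    from scipy.optimize import least_squares
    X=P[m];X=X[::max(1,len(X)//1500)]
    c=X.mean(0);w,V=np.linalg.eigh(np.cov((X-c)[:,:2].T));a=V[:,1]
    def f(p):
        ax=np.array([np.cos(p[3]),np.sin(p[3]),0]);r=X-p[:3]
        return np.linalg.norm(r-np.outer(r@ax,ax),axis=1)-27
    r=least_squares(f,[c[0],c[1],27,np.arctan2(a[1],a[0])],loss='soft_l1',f_scale=1.)
    p=r.x;ax=np.array([np.cos(p[3]),np.sin(p[3]),0])
    t=(P[m]-p[:3])@ax;lo,hi=np.percentile(t,[1,99]);cen=p[:3]+ax*(lo+hi)/2
    return cen,ax,hi-lo,np.abs(r.fun).mean()
def red(im):
    h=cv2.cvtColor(im,cv2.COLOR_BGR2HSV);return ((h[...,0]<8)|(h[...,0]>172))&(h[...,1]>150)&(h[...,2]>90)
def label_angle(P,m,im,cen,ax):
    r=(P-cen)[m&red(im)];n=np.cross(ax,[0,0,1]);ang=np.degrees(np.arctan2(r@n,r[:,2]))
    return np.percentile(ang,[1,5,50,95,99]),n
E
python3 - <<'E'
from h import *
for n in ['top']:
    D=np.load(n+'0.npz');im,P=D['im'],D['P']
    reg=np.zeros((400,640),bool);reg[170:250,430:500]=1
    m=reg&(P[...,2]>8)&(P[...,2]<80)
    cen,ax,L,e=can_fit(P,m);print('can',cen,np.degrees(np.arctan2(ax[1],ax[0])),L,e,m.sum(),label_angle(P,m,im,cen,ax))
    h=cv2.cvtColor(im,cv2.COLOR_BGR2HSV)
    g=(abs(h[...,0].astype(int)-68)<15)&(h[...,1]>100);g[:,:230]=0;g[:,290:]=0;g[:150]=0
    print('liner',P[g].mean(0),np.median(P[g][:,2]),g.sum());print(cv2.minAreaRect(P[g][:,:2].astype(np.float32)))
    b=np.zeros((400,640),bool);b[115:245,325:395]=1;b&=(P[...,2]>15);print('basket',cv2.minAreaRect(P[b][:,:2].astype(np.float32)),P[b][:,2].max())
    r=np.zeros((400,640),bool);r[140:255,115:295]=1;r&=(P[...,2]>30);print('rack',cv2.minAreaRect(P[r][:,:2].astype(np.float32)))
    print('table z',np.median(P[260:300,400:500,2]))
E
```

```text
can [ 466.88077411 -270.32423275   27.96238978] 158.8578907487332 99.23685077094206 1.7585396016174437 1241 (array([33.88041444, 35.2470391 , 50.51621152, 85.81644686, 96.19251239]), array([ 0.36068238,  0.93268871, -0.        ]))
liner [473.66975167 187.41238976  55.70120812] 53.43838851138776 839
((417.09210205078125, 149.8997039794922), (238.02662658691406, 102.01943969726562), 33.63031768798828)
basket ((491.2332458496094, -37.613922119140625), (110.93285369873047, 311.16009521484375), 80.99745178222656) 1035.1592481279733
rack ((480.7153625488281, 231.03060913085938), (433.3194885253906, 168.00257873535156), 75.83527374267578)
table z 0.6692352507604937
```

```bash
cat >> h.py <<'E'
def togo(xyz,yaw=None):
    s=env.state();T=T_of(s);d=T[:3,:3].T@(np.array(xyz)-T[:3,3]);dy=0 if yaw is None else -((yaw-s['ee_rot'][2]+180)%360-180)
    print('shift m',np.round(d/1000,4),'roll',round(dy,2),'q',np.round(s['qpos'],1),'t',round(s['time_s'],2))
E
python3 - <<'E'
from h import *
D=np.load('top0.npz');im,P,d=D['im'],D['P'],D['d'];ok=d>0
h=cv2.cvtColor(im,cv2.COLOR_BGR2HSV)
g=ok&(abs(h[...,0].astype(int)-68)<15)&(h[...,1]>100)&(abs(P[...,2]-53)<8);g[:,:230]=0;g[:,290:]=0;g[:150]=0
print('liner',np.median(P[g],0),g.sum(),cv2.minAreaRect(P[g][:,:2].astype(np.float32)))
b=np.zeros((400,640),bool);b[115:245,325:395]=1;b&=ok&(P[...,2]>15)&(P[...,2]<200);print('basket',cv2.minAreaRect(P[b][:,:2].astype(np.float32)),P[b][:,2].max())
r=np.zeros((400,640),bool);r[140:255,115:295]=1;r&=ok&(P[...,2]>75)&(P[...,2]<90);print('rack',cv2.minAreaRect(P[r][:,:2].astype(np.float32)))
reg=np.zeros((400,640),bool);reg[170:250,430:500]=1
m=ok&reg&(P[...,2]>8)&(P[...,2]<80);cen,ax,L,e=can_fit(P,m);print(cen,ax,L,e)
for n in('top',):
  print(label_angle(P,m,im,cen,ax))
togo([467,-270,213],68.9)
E
```

```text
liner [473.97742015 187.99241518  53.43474353] 837 ((474.8073425292969, 188.10891723632812), (36.26976776123047, 111.34843444824219), 78.43704986572266)
basket ((530.8924560546875, -43.62950134277344), (95.15071868896484, 224.90988159179688), 85.52183532714844) 136.19351003968313
rack ((495.0650634765625, 286.4127502441406), (316.0872497558594, 156.16433715820312), 78.05919647216797)
[ 466.88077411 -270.32423275   27.96238978] [-0.93268871  0.36068238  0.        ] 99.23685077094206 1.7585396016174437
(array([33.88041444, 35.2470391 , 50.51621152, 85.81644686, 96.19251239]), array([ 0.36068238,  0.93268871, -0.        ]))
shift m [-0.6174  0.5378  0.0011] roll -4.39 q [63.4 18.3 89.7  0.  72.  -1.1] t 0.15
```

```bash
python3 -m pendant '[{"xyz":[-0.02,0.0174,0],"roll":0,"jaw":0},{"xyz":[-0.06,0.0523,0],"roll":0,"jaw":0},{"xyz":[-0.102,0.0889,0],"roll":0,"jaw":0},{"xyz":[-0.145,0.1263,0],"roll":0,"jaw":0},{"xyz":[-0.188,0.1638,0],"roll":0,"jaw":0},{"xyz":[-0.231,0.2012,0],"roll":0,"jaw":0},{"xyz":[-0.274,0.2387,0],"roll":0,"jaw":0},{"xyz":[-0.317,0.2761,0],"roll":0,"jaw":0}]' 
python3 -m pendant '[{"xyz":[-0.043,0.037,0],"roll":0,"jaw":0},{"xyz":[-0.086,0.075,0],"roll":-1,"jaw":0},{"xyz":[-0.129,0.112,0],"roll":-2,"jaw":0},{"xyz":[-0.172,0.15,0],"roll":-3,"jaw":0},{"xyz":[-0.215,0.187,0],"roll":-4.4,"jaw":0},{"xyz":[-0.25,0.218,0],"roll":-4.4,"jaw":0},{"xyz":[-0.28,0.244,0],"roll":-4.4,"jaw":0},{"xyz":[-0.3,0.262,0],"roll":-4.4,"jaw":0}]'
python3 - <<'E'
from h import *
togo([467,-270,213],68.9)
im,d,P,K,C=grab('wrist');cv2.imwrite('pics/w1.png',im);np.savez('w1.npz',im=im,d=d,P=P)
E
```

```text
time_s: 1.15
ee_pos: [360.3, 112.4, 214.0]
ee_rot: [180.0, -0.0, 64.5]
force: [1.0, 0.8, 1.1]
gripper_width: 90.9
time_s: 2.15
ee_pos: [467.8, -271.2, 213.4]
ee_rot: [-180.0, -0.0, 68.8]
force: [0.1, -0.2, 0.2]
gripper_width: 91.3
shift m [ 0.0009 -0.0011  0.0004] roll -0.07 q [ -31.3   15.3   94.1    0.    70.7 -100.2] t 2.15
```

View pics/w1.png

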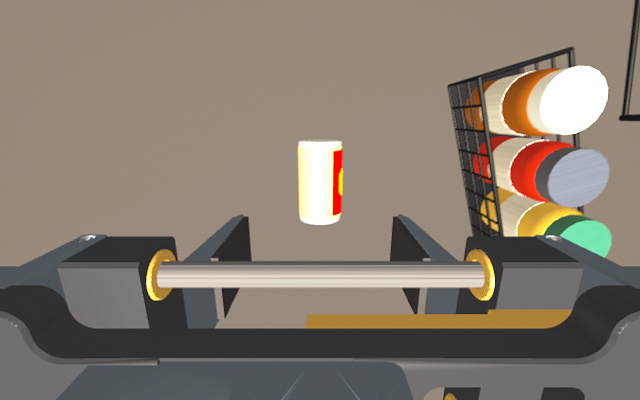

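The wrist view shows the can centred at (320,181) between the fingers and aligned with them. The red label peeks out on the right (tool +x). I refine its position and label angle from this frame.

```bash
cat > look.py <<'E'
from h import *
import sys
def can_look(im,d,P,c0,zc=27,rad=75):
    ok=(d>0)&(np.hypot(P[...,0]-c0[0],P[...,1]-c0[1])<rad)&(P[...,2]>zc-17)&(P[...,2]<zc+33)
    hs=cv2.cvtColor(im,cv2.COLOR_BGR2HSV);ok&=(hs[...,2]>100)
    n,lab,st,_=cv2.connectedComponentsWithStats(ok.astype(np.uint8));k=1+np.argmax(st[1:,4]);m=lab==k
    cen,ax,L,e=can_fit(P,m)
    if ax[0]>0: ax=-ax
    print('can',cen.round(1),'axis',np.degrees(np.arctan2(ax[1],ax[0])).round(1),'L',round(L,1),'res',round(e,2),m.sum())
    a,nn=label_angle(P,m,im,cen,ax);print('label angles 1,5,50,95,99% (+ = towards',nn.round(2),')',a.round(1))
    r=(P-cen)[m];an=np.degrees(np.arctan2(r@nn,r[:,2]));print('visible',np.percentile(an,[1,99]).round(1))
    rr=red(im)|((hs[...,0]>18)&(hs[...,0]<35)&(hs[...,1]>150))
    # per-axis-slice edges of the label
    t=(P-cen)@ax;E=[]
    for k in range(-25,26,5):
        q=m&rr&(abs(t-k)<2.5)
        if q.sum()>4:
            x=(P-cen)[q];z=np.degrees(np.arctan2(x@nn,x[:,2]));E.append((z.min(),z.max()))
    if E: print('edges median',np.median(E,0).round(1))
    return cen,ax,m
if __name__=='__main__':
    D=np.load('w1.npz');can_look(D['im'],D['d'],D['P'],(467,-270))
E
python3 look.py
```

```text
can [ 466.6 -269.7   26.7] axis 158.8 L 98.7 res 0.79 3582
label angles 1,5,50,95,99% (+ = towards [ 0.36  0.93 -0.  ] ) [32.5 33.2 43.7 66.1 70.5]
visible [-79.7  82.1]
edges median [32.9 71.1]
```

Label centre is about 73° towards +tool x, so the can has to roll 34.4 mm along −tool x. I'll straddle it, close to a loose cage of about 58 mm, and roll it slowly.

```bash
python3 -c "
from h import *
togo([466.6,-269.7,8],68.8)"
python3 -m pendant '[{"xyz":[0,-0.001,0.03],"roll":0,"jaw":0},{"xyz":[0.001,-0.002,0.06],"roll":0,"jaw":0},{"xyz":[0.001,-0.002,0.09],"roll":0,"jaw":0},{"xyz":[0.001,-0.002,0.12],"roll":0,"jaw":0},{"xyz":[0.001,-0.002,0.15],"roll":0,"jaw":0},{"xyz":[0.001,-0.002,0.18],"roll":0,"jaw":0},{"xyz":[0.001,-0.002,0.197],"roll":0,"jaw":0},{"xyz":[0.001,-0.002,0.205],"roll":0,"jaw":0}]' 5
python3 -m pendant '[{"xyz":[0,0,0],"roll":0,"jaw":0.1},{"xyz":[0,0,0],"roll":0,"jaw":0.2},{"xyz":[0,0,0],"roll":0,"jaw":0.28},{"xyz":[0,0,0],"roll":0,"jaw":0.33},{"xyz":[0,0,0],"roll":0,"jaw":0.36},{"xyz":[0,0,0],"roll":0,"jaw":0.36},{"xyz":[0,0,0],"roll":0,"jaw":0.36},{"xyz":[0,0,0],"roll":0,"jaw":0.36}]' 5
python3 - <<'E'
from look import *
togo([466.6,-269.7,8],68.8)
im,d,P,K,C=grab('wrist');cv2.imwrite('pics/w2.png',im);can_look(im,d,P,(467,-270))
E
```

```text
shift m [ 0.0036 -0.004   0.2053] roll -0.0 q [-3.140e+01  1.540e+01  9.390e+01 -1.000e-01  7.050e+01 -1.002e+02] t 2.2
time_s: 3.2
ee_pos: [465.5, -267.0, 7.9]
ee_rot: [-179.9, -0.0, 68.9]
force: [-0.7, 0.4, -0.8]
gripper_width: 91.5
time_s: 4.2
ee_pos: [466.2, -267.8, 8.9]
ee_rot: [-180.0, -0.0, 68.9]
force: [0.1, 0.5, -0.2]
gripper_width: 58.0
shift m [-0.0017  0.0011  0.0009] roll 0.12 q [ -31.1   27.3  109.7    0.    43.1 -100. ] t 4.2
can [ 442.  -259.6   26. ] axis -112.2 L 52.1 res 3.46 9286
label angles 1,5,50,95,99% (+ = towards [-0.93  0.38  0.  ] ) [-49.3 -43.2  -6.   34.3  52.1]
visible [-61.4 117.3]
edges median [-50.6  36.5]
```

View pics/w2.png

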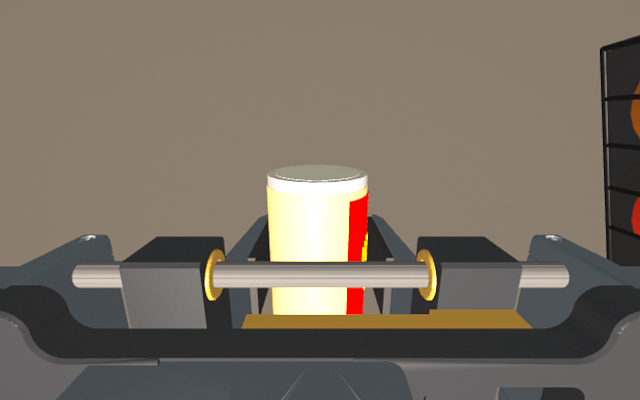

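Can columns 267–368 sit between the pads, with a gap of about 4 mm on the right. The red edge is at column 348. Now the slow roll along −x.

```bash
python3 -m pendant '[{"xyz":[-0.001,0.001,0],"roll":0,"jaw":0.36},{"xyz":[-0.003,0.001,0],"roll":0,"jaw":0.36},{"xyz":[-0.006,0.001,0],"roll":0,"jaw":0.36},{"xyz":[-0.009,0.001,0],"roll":0,"jaw":0.36},{"xyz":[-0.012,0.001,0],"roll":0,"jaw":0.36},{"xyz":[-0.015,0.001,0],"roll":0,"jaw":0.36},{"xyz":[-0.018,0.001,0],"roll":0,"jaw":0.36},{"xyz":[-0.021,0.001,0],"roll":0,"jaw":0.36}]' 5
python3 -m pendant '[{"xyz":[-0.003,0,0],"roll":0,"jaw":0.36},{"xyz":[-0.006,0,0],"roll":0,"jaw":0.36},{"xyz":[-0.009,0,0],"roll":0,"jaw":0.36},{"xyz":[-0.0115,0,0],"roll":0,"jaw":0.36},{"xyz":[-0.0135,0,0],"roll":0,"jaw":0.36},{"xyz":[-0.015,0,0],"roll":0,"jaw":0.36},{"xyz":[-0.015,0,0],"roll":0,"jaw":0.36},{"xyz":[-0.015,0,0],"roll":0,"jaw":0.36}]' 5
cat > near.py <<'E'
from h import *
def near(tag):
    """gripper around can: intersect label-pixel rays with the cylinder; lateral centre from the can's silhouette in depth points"""
    im,d,P,K,C=grab('wrist');cv2.imwrite(f'pics/{tag}.png',im);s=env.state();T=T_of(s)
    X=(P-T[:3,3])@T[:3,:3]            # tool coordinates
    hs=cv2.cvtColor(im,cv2.COLOR_BGR2HSV)
    m=(d>0)&(abs(X[...,0])<45)&(abs(X[...,2]+19)<30)&(X[...,1]>-47)&(X[...,1]<0)&((hs[...,2]>150))
    from scipy.optimize import least_squares
    Q=X[m];top=Q[Q[:,2]<-30]
    r=least_squares(lambda p:np.hypot(top[:,0]-p[0]-p[2]*top[:,1],top[:,2]-p[1])-27,[0,-19,0],loss='soft_l1').x
    print('lateral',r[0].round(2),'depth',r[1].round(2),'skew deg',np.degrees(r[2]).round(2),len(top),'width',s['gripper_width'],'force',s['force'].round(1))
    rr=m&(red(im)|((hs[...,0]>18)&(hs[...,0]<35)&(hs[...,1]>170)))
    E=[]
    for y in np.arange(-40,-5,3):
        q=rr&(abs(X[...,1]-y)<1.5)
        if q.sum()>4:
            a=np.degrees(np.arctan2(X[q][:,0]-r[0]-r[2]*y,-(X[q][:,2]-r[1])));E.append((a.min(),a.max()))
    print(np.round(E,1).tolist())
    if E: print('edges',np.median(E,0).round(1),'mid',np.median(E,0).mean().round(1))
if __name__=='__main__':
    import sys;near(sys.argv[1]);togo([466.6,-269.7,8],68.8)
E
python3 near.py w3
```

```text
time_s: 5.25
ee_pos: [459.5, -287.9, 8.9]
ee_rot: [-180.0, -0.0, 68.9]
force: [-1.0, 0.1, -0.2]
gripper_width: 58.4
time_s: 6.25
ee_pos: [454.2, -301.6, 8.9]
ee_rot: [-180.0, -0.0, 68.9]
force: [0.9, 0.4, 0.5]
gripper_width: 58.3
lateral 2.1 depth -18.27 skew deg 0.24 7236 width 58.05318324323828 force [-0.5  1.2  1. ]
[[-32.7, 44.3], [-35.8, 47.2], [-35.7, 47.5], [-35.5, 48.3], [-35.9, 47.8], [-36.1, 47.3], [-36.3, 46.6], [-35.5, 48.0], [-35.4, 46.6], [-35.7, 47.1], [-36.0, 48.5], [-35.6, 49.0]]
edges [-35.7  47.4] mid 5.8
shift m [0.0343 0.0001 0.0009] roll 0.12 q [ -34.8   27.8  108.6    0.    43.6 -103.7] t 6.3
```

View pics/w3.png

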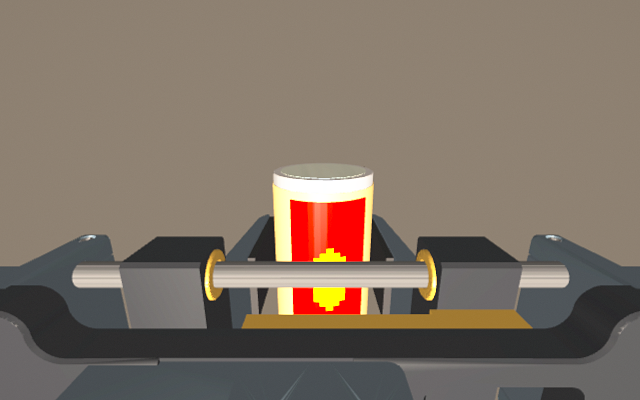

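Label is now almost up: red columns 290–371, spot at (330,282), centre about 6° to the right, with the can against the right pad. Closing will roll it about 4.4° further and a 0.7 mm shift does the rest.

```bash
python3 -m pendant '[{"xyz":[-0.0004,0,0],"roll":0,"jaw":0.36},{"xyz":[-0.0008,0,0],"roll":0,"jaw":0.365},{"xyz":[-0.0008,0,0],"roll":0,"jaw":0.37},{"xyz":[-0.0008,0,0],"roll":0,"jaw":0.375},{"xyz":[-0.0008,0,0],"roll":0,"jaw":0.38},{"xyz":[-0.0008,0,0],"roll":0,"jaw":0.385},{"xyz":[-0.0008,0,0],"roll":0,"jaw":0.39},{"xyz":[-0.0008,0,0],"roll":0,"jaw":0.395}]' 5
python3 near.py w4
```

```text
time_s: 7.3
ee_pos: [453.9, -302.4, 8.9]
ee_rot: [-180.0, -0.0, 68.9]
force: [0.8, 0.3, 0.6]
gripper_width: 55.1
lateral 1.26 depth -18.24 skew deg 0.12 7217 width 54.93509466655602 force [-0.2 -1.1 -0.7]
[[-34.7, 42.2], [-39.5, 44.3], [-38.8, 43.7], [-39.3, 44.9], [-39.3, 45.4], [-39.2, 44.6], [-39.8, 44.1], [-39.3, 43.3], [-39.1, 44.6], [-38.8, 44.2], [-38.8, 43.6], [-39.8, 45.4]]
edges [-39.3  44.2] mid 2.5
shift m [0.0351 0.0001 0.0009] roll 0.12 q [ -34.9   27.8  108.6    0.    43.6 -103.8] t 7.35
```

```bash
python3 -m pendant '[{"xyz":[-0.0004,0,0],"roll":0,"jaw":0.395},{"xyz":[-0.0008,0,0],"roll":0,"jaw":0.395},{"xyz":[-0.0008,0,0],"roll":0,"jaw":0.4},{"xyz":[-0.0008,0,0],"roll":0,"jaw":0.41},{"xyz":[-0.0008,0,0],"roll":0,"jaw":0.43},{"xyz":[-0.0008,0,0],"roll":0,"jaw":0.5},{"xyz":[-0.0008,0,0],"roll":0,"jaw":0.5},{"xyz":[-0.0008,0,0],"roll":0,"jaw":0.5}]' 20
python3 near.py w5
```

```text
time_s: 8.35
ee_pos: [453.6, -303.2, 8.9]
ee_rot: [180.0, -0.0, 68.9]
force: [-0.7, 0.2, -1.3]
gripper_width: 54.0
lateral 0.51 depth -18.27 skew deg -0.1 7201 width 53.53508490827316 force [-0.5  0.2 -0.2]
[[-30.9, 38.2], [-42.6, 41.7], [-42.0, 41.4], [-40.9, 42.4], [-41.4, 41.5], [-42.9, 41.6], [-42.1, 40.6], [-43.9, 42.2], [-41.1, 41.3], [-41.7, 41.8], [-41.9, 41.9], [-41.6, 41.0]]
edges [-41.8  41.6] mid -0.1
shift m [0.0359 0.0001 0.0009] roll 0.12 q [ -35.    27.8  108.6    0.    43.6 -103.9] t 8.4
```

Label is up (mid −0.1°) and gripped at about 54 mm. Lifting.

```bash
python3 -m pendant '[{"xyz":[0,0,-0.006],"roll":0,"jaw":0.5},{"xyz":[0,0,-0.02],"roll":0,"jaw":0.5},{"xyz":[0,0,-0.045],"roll":0,"jaw":0.5},{"xyz":[0,0,-0.08],"roll":0,"jaw":0.5},{"xyz":[0,0,-0.12],"roll":0,"jaw":0.5},{"xyz":[0,0,-0.16],"roll":0,"jaw":0.5},{"xyz":[0,0,-0.19],"roll":0,"jaw":0.5},{"xyz":[0,0,-0.2],"roll":0,"jaw":0.5}]' 25
python3 - <<'E'
from near import *
near('w6'); togo([474.4,188,209],78.4)
E
```

```text
time_s: 9.4
ee_pos: [454.2, -303.6, 211.7]
ee_rot: [179.7, 0.1, 68.9]
force: [1.1, -0.7, -1.7]
gripper_width: 53.7
lateral 0.57 depth -18.37 skew deg 0.05 7218 width 53.547523622228105 force [ 1.2 -0.9 -0.7]
[[-37.8, 28.0], [-42.3, 40.9], [-42.5, 41.9], [-43.0, 41.1], [-41.7, 41.2], [-42.2, 41.3], [-42.3, 41.8], [-42.2, 40.9], [-41.3, 41.1], [-40.9, 41.7], [-41.5, 41.9], [-41.8, 42.0]]
edges [-42.   41.2] mid -0.4
shift m [ 0.466  -0.158   0.0015] roll -9.48 q [ -35.    15.7   93.8    0.    70.3 -103.9] t 9.45
```

```bash
python3 -m pendant '[{"xyz":[0.008,-0.003,0],"roll":0,"jaw":0.5},{"xyz":[0.026,-0.009,0],"roll":0,"jaw":0.5},{"xyz":[0.054,-0.018,0],"roll":0,"jaw":0.5},{"xyz":[0.09,-0.03,0],"roll":0,"jaw":0.5},{"xyz":[0.127,-0.043,0],"roll":0,"jaw":0.5},{"xyz":[0.164,-0.055,0],"roll":0,"jaw":0.5},{"xyz":[0.201,-0.068,0],"roll":0,"jaw":0.5},{"xyz":[0.238,-0.081,0],"roll":0,"jaw":0.5}]' 25
python3 -m pendant '[{"xyz":[0.037,-0.012,0],"roll":-1,"jaw":0.5},{"xyz":[0.074,-0.025,0],"roll":-2.5,"jaw":0.5},{"xyz":[0.111,-0.037,0],"roll":-4,"jaw":0.5},{"xyz":[0.146,-0.049,0],"roll":-5.5,"jaw":0.5},{"xyz":[0.177,-0.06,0],"roll":-7,"jaw":0.5},{"xyz":[0.203,-0.069,0],"roll":-8.5,"jaw":0.5},{"xyz":[0.22,-0.075,0],"roll":-9.5,"jaw":0.5},{"xyz":[0.228,-0.077,0],"roll":-9.5,"jaw":0.5}]' 25
python3 - <<'E'
from near import *
near('w7'); togo([474.4,188,209],78.4)
for n in('wrist','top','scene'):
    im,d,P,K,C=grab(n);np.savez(n+'2.npz',im=im,d=d,P=P,C=C,K=K);cv2.imwrite(f'pics/{n}2.png',im)
    h=cv2.cvtColor(im,cv2.COLOR_BGR2HSV)
    g=(d>0)&(abs(h[...,0].astype(int)-68)<15)&(h[...,1]>100)&(abs(P[...,2]-53)<10)&(abs(P[...,0]-474)<70)&(abs(P[...,1]-188)<50)
    if g.sum()>50: print(n,'liner',np.median(P[g],0),g.sum(),cv2.minAreaRect(P[g][:,:2].astype(np.float32)))
D=np.load('scene0.npz');im,P,d=D['im'],D['P'],D['d']
h=cv2.cvtColor(im,cv2.COLOR_BGR2HSV);g=(d>0)&(abs(h[...,0].astype(int)-68)<15)&(h[...,1]>100)&(abs(P[...,2]-53)<10)&(abs(P[...,0]-474)<70)&(abs(P[...,1]-188)<50)
print('scene0 liner',np.median(P[g],0),g.sum(),cv2.minAreaRect(P[g][:,:2].astype(np.float32)))
E
```

```text
time_s: 10.45
ee_pos: [462.4, -49.5, 207.9]
ee_rot: [-179.9, -0.0, 68.9]
force: [-0.7, -0.3, -2.1]
gripper_width: 52.9
time_s: 11.45
ee_pos: [473.0, 189.3, 208.4]
ee_rot: [-179.9, 0.0, 78.5]
force: [0.5, -0.4, -0.9]
gripper_width: 53.4
lateral 0.06 depth -18.13 skew deg 0.1 7146 width 53.825862138756115 force [ 0.   0.7 -1.8]
[[-41.2, 39.0], [-42.3, 41.9], [-42.6, 41.2], [-41.0, 41.5], [-41.8, 42.0], [-41.8, 42.1], [-42.6, 40.8], [-42.2, 41.6], [-41.5, 79.1], [-41.5, 42.4], [-42.3, 41.7], [-42.2, 40.9]]
edges [-42.   41.7] mid -0.2
shift m [-0.0015  0.0013 -0.0005] roll 0.06 q [ 20.5  12.7  98.4   0.   69.  -58. ] t 11.5
wrist liner [432.79874268 205.51544901  52.31864061] 418 ((433.420654296875, 197.98941040039062), (34.5724983215332, 27.244470596313477), 77.78929901123047)
scene liner [470.09132739 189.19830707  52.18142393] 441 ((468.4404296875, 191.91282653808594), (48.08258056640625, 114.94806671142578), 77.2878189086914)
scene0 liner [470.41435088 189.26993924  52.14297956] 444 ((467.9750671386719, 192.65835571289062), (48.45103073120117, 113.48838806152344), 77.6318130493164)
```

View pics/w7.png

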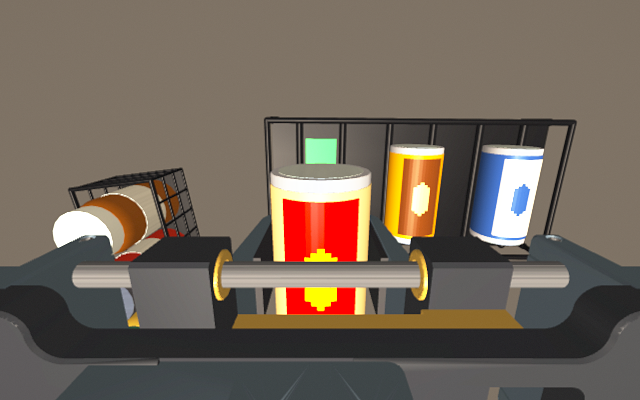

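Label still up in hand, with columns 284–358 and the spot at (320,283). The liner end is at (320,150), in line with the can. Top, wrist and rack estimates of the liner agree within 1.5 mm, at about (474, 189) with yaw −12°. Descending in two stages.

```bash
python3 -m pendant '[{"xyz":[0,0.001,0.004],"roll":0.2,"jaw":0.5},{"xyz":[0,0.001,0.014],"roll":0.5,"jaw":0.5},{"xyz":[0,0.001,0.028],"roll":0.5,"jaw":0.5},{"xyz":[0,0.001,0.042],"roll":0.5,"jaw":0.5},{"xyz":[0,0.001,0.056],"roll":0.5,"jaw":0.5},{"xyz":[0,0.001,0.068],"roll":0.5,"jaw":0.5},{"xyz":[0,0.001,0.077],"roll":0.5,"jaw":0.5},{"xyz":[0,0.001,0.08],"roll":0.5,"jaw":0.5}]' 25
python3 - <<'E'
from near import *
near('w8'); togo([474,189,72],78)
im,d,P,K,C=grab('wrist');s=env.state();T=T_of(s)
h=cv2.cvtColor(im,cv2.COLOR_BGR2HSV);X=(P-T[:3,3])@T[:3,:3]
g=(d>0)&(abs(h[...,0].astype(int)-68)<15)&(h[...,1]>100)&(abs(P[...,2]-53)<10)
print('liner in tool',cv2.minAreaRect(X[g][:,:2].astype(np.float32)),X[g].min(0),X[g].max(0),np.median(P[g][:,2]),g.sum())
E
```

```text
time_s: 12.65
ee_pos: [474.6, 188.2, 128.3]
ee_rot: [-180.0, 0.0, 77.9]
force: [-0.1, 0.4, -1.0]
gripper_width: 53.5
lateral 0.52 depth -18.24 skew deg -0.01 7203 width 53.782391719047986 force [-0.2 -0.3 -2.5]
[[-38.0, 37.2], [-42.3, 41.9], [-42.6, 41.8], [-42.4, 40.6], [-41.9, 41.9], [-42.5, 40.6], [-42.6, 39.8], [-42.5, 41.1], [-41.8, 41.3], [-41.9, 41.9], [-42.0, 42.6], [-42.7, 41.4]]
edges [-42.4  41.4] mid -0.5
shift m [ 0.0007 -0.0008  0.0563] roll -0.08 q [ 20.3  16.8 105.3   0.   57.9 -57.6] t 12.7
liner in tool ((-81.71939086914062, -12.18307876586914), (28.693967819213867, 215.6050567626953), 67.1343994140625) [-175.47582311  -55.60859169   67.68950214] [17.33235741 42.92540919 80.41753994] 52.30817761275799 555
```

```bash
python3 -m pendant '[{"xyz":[0,0,0.004],"roll":0,"jaw":0.5},{"xyz":[0,0,0.012],"roll":0,"jaw":0.5},{"xyz":[0,0,0.022],"roll":0,"jaw":0.5},{"xyz":[0,0,0.032],"roll":0,"jaw":0.5},{"xyz":[0,0,0.042],"roll":0,"jaw":0.5},{"xyz":[0,0,0.05],"roll":0,"jaw":0.5},{"xyz":[0,0,0.055],"roll":0,"jaw":0.5},{"xyz":[0,0,0.056],"roll":0,"jaw":0.5}]' 25
python3 - <<'E'
from near import *
near('w9'); togo([474,189,72],78)
im,d,P,K,C=grab('wrist');s=env.state();T=T_of(s);print(s['ee_pos'],s['ee_rot'])
h=cv2.cvtColor(im,cv2.COLOR_BGR2HSV);X=(P-T[:3,3])@T[:3,:3]
g=(d>0)&(abs(h[...,0].astype(int)-68)<15)&(h[...,1]>100)&(abs(P[...,2]-53)<10)&(abs(X[...,0])<30)
if g.sum()>20: print('liner in tool',X[g].min(0),X[g].max(0),np.median(P[g][:,2]),g.sum())
a,_=env.grab_frame('scene');b,_=env.grab_frame('top');cv2.imwrite('pics/f.png',np.vstack([cv2.resize(a[150:350,250:570],None,fx=1.875,fy=1.5),cv2.resize(b[130:260,100:420],None,fx=1.875,fy=1.875)]))
E
```

```text
time_s: 13.75
ee_pos: [474.7, 188.2, 72.6]
ee_rot: [-180.0, 0.0, 77.9]
force: [1.1, -0.1, -2.2]
gripper_width: 53.5
lateral 0.48 depth -18.1 skew deg 0.11 7193 width 53.72861217773217 force [ 0.5  0.6 -1.5]
[[-38.3, 40.0], [-42.6, 41.1], [-41.6, 41.2], [-41.8, 41.1], [-41.8, 40.8], [-41.2, 43.2], [-42.8, 41.7], [-42.1, 41.1], [-41.8, 41.7], [-42.4, 41.0], [-42.3, 41.0], [-43.2, 41.2]]
edges [-42.   41.1] mid -0.4
shift m [ 0.0006 -0.0009  0.0008] roll -0.08 q [ 20.3  20.4 109.4   0.   50.2 -57.6] t 13.8
[474.94409202 188.2655153   73.04631902] [ 1.79982480e+02 -1.36015337e-02  7.79131900e+01]
liner in tool [-16.64845262 -56.25950584  18.70886156] [ 17.57313039 -46.83277841  23.25335649] 52.53606481405056 68
```

View pics/f.png

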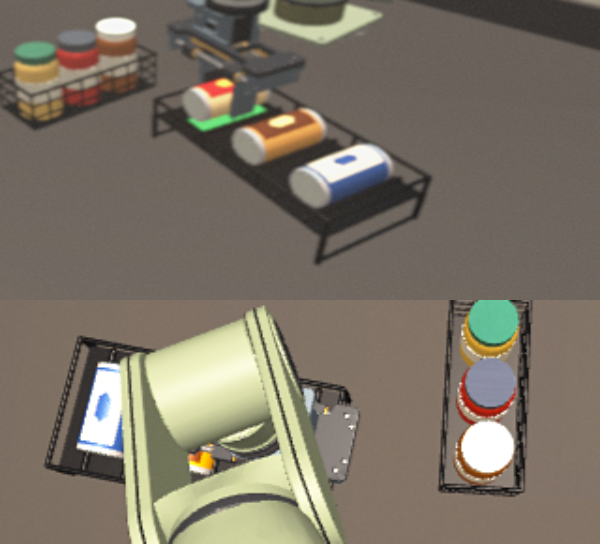

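View pics/w9.png

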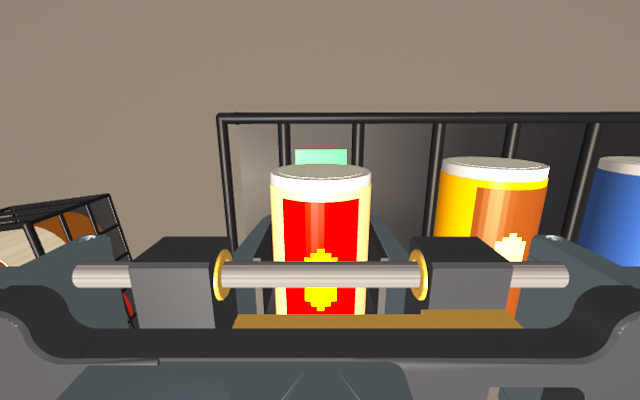

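The can is level over the liner and the label is up. Relative to the hand, the liner's lateral middle is 0.5 mm and the can's is 0.5 mm, and the can sits about 1 mm too far lengthwise. The other cans and the basket look untouched. One small trim, a hold, then hand in.

```bash
python3 -m pendant '[{"xyz":[0,-0.0005,0.0002],"roll":0,"jaw":0.5},{"xyz":[0,-0.001,0.0005],"roll":0,"jaw":0.5},{"xyz":[0,-0.001,0.0005],"roll":0,"jaw":0.5},{"xyz":[0,-0.001,0.0005],"roll":0,"jaw":0.5},{"xyz":[0,-0.001,0.0005],"roll":0,"jaw":0.5},{"xyz":[0,-0.001,0.0005],"roll":0,"jaw":0.5},{"xyz":[0,-0.001,0.0005],"roll":0,"jaw":0.5},{"xyz":[0,-0.001,0.0005],"roll":0,"jaw":0.5}]' 25
python3 - <<'E'
from near import *
near('w10');s=env.state();print(s['ee_pos'],s['ee_rot'],s['qvel'].round(2),s['time_s'])
im,d,P,K,C=grab('top');b=np.zeros((400,640),bool);b[115:245,325:395]=1;b&=(d>0)&(P[...,2]>15)&(P[...,2]<200);print('basket',cv2.minAreaRect(P[b][:,:2].astype(np.float32)))
z=s['ee_pos'][2]
if abs(z-72.3)<1.5: print(env.job_done())
E
```

```text
time_s: 14.95
ee_pos: [473.8, 188.4, 72.4]
ee_rot: [180.0, -0.0, 77.9]
force: [-0.1, 0.3, -1.2]
gripper_width: 53.4
lateral 0.53 depth -18.19 skew deg 0.04 7228 width 53.70468590392556 force [-0.7  0.  -1.6]
[[-39.5, 31.0], [-42.7, 41.9], [-42.8, 40.6], [-43.1, 41.5], [-42.0, 41.0], [-42.5, 42.9], [-43.0, 40.7], [-42.2, 42.0], [-41.6, 42.4], [-41.6, 40.7], [-41.7, 40.9], [-42.2, 40.8]]
edges [-42.2  40.9] mid -0.6
[473.800512   188.44139486  72.47367296] [ 1.79997185e+02 -4.43164925e-03  7.79183083e+01] [-0.01 -0.   -0.05  0.13 -0.02  0.  ] 15.0
basket ((530.715087890625, -43.646610260009766), (95.22111511230469, 224.81578063964844), 85.52851867675781)
the job is handed in; nothing more can be done
None
```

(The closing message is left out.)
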